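# Put the stacked tape rolls back on their spindles

### The job

Clear up the marking tapes on the packing bench: take the stack of rolls apart and put every roll, also the one left on a wrong spindle, onto the spindle of its own colour, lying flat on the coloured disc with the post through its hole. Leave the green pot and the grey tape dispenser where they stand.

Things in the scene. Friction and masses are not known exactly. Their poses are not given: they have to be found in the camera images.
- roll_red_mid (a point): Loose roll of red tape lying flat (z axis up), 70 mm outside diameter, 24 mm tall, 26 mm hole right through, cardboard core, about 80 g. The point is on its axis, half-way up. Red and blue swap roles by chance: one is the bottom of the stack, which stands on a fixed cork pad (110 mm square, 8 mm thick); the other is on a wrong spindle (yellow or black).
- roll_blue_mid (a point): Loose roll of blue tape lying flat (z axis up), 70 mm outside diameter, 24 mm tall, 26 mm hole right through, cardboard core, about 80 g. The point is on its axis, half-way up. Red and blue swap roles by chance: one is the bottom of the stack, which stands on a fixed cork pad (110 mm square, 8 mm thick); the other is on a wrong spindle (yellow or black).
- roll_yellow_mid (a point): Loose roll of yellow tape lying flat (z axis up), 56 mm outside diameter, 24 mm tall, 26 mm hole right through, cardboard core, about 48 g. The point is on its axis, half-way up. At the start: middle of the stack, on a big roll (3 mm out of line at most).
- roll_black_mid (a point): Loose roll of black tape lying flat (z axis up), 42 mm outside diameter, 24 mm tall, 26 mm hole right through, cardboard core, about 25 g. The point is on its axis, half-way up. At the start: top of the stack, on the yellow roll (3 mm out of line at most).
- spindle_red: Fixed red spindle, the place of the red roll: a red disc of 100 mm diameter, 8 mm thick, with an upright steel post of 9 mm diameter at its centre, round-topped at 47.5 mm above the table. Origin at the centre of the disc's underside, on the table. A seated roll lies flat on the disc with the post through its hole; the post holds only one roll properly.
- spindle_blue: Fixed blue spindle, the place of the blue roll: a blue disc of 100 mm diameter, 8 mm thick, with an upright steel post of 9 mm diameter at its centre, round-topped at 47.5 mm above the table. Origin at the centre of the disc's underside, on the table. A seated roll lies flat on the disc with the post through its hole; the post holds only one roll properly.
- spindle_yellow: Fixed yellow spindle, the place of the yellow roll: a yellow disc of 100 mm diameter, 8 mm thick, with an upright steel post of 9 mm diameter at its centre, round-topped at 47.5 mm above the table. Origin at the centre of the disc's underside, on the table. A seated roll lies flat on the disc with the post through its hole; the post holds only one roll properly.
- spindle_black: Fixed black spindle, the place of the black roll: a black disc of 100 mm diameter, 8 mm thick, with an upright steel post of 9 mm diameter at its centre, round-topped at 47.5 mm above the table. Origin at the centre of the disc's underside, on the table. A seated roll lies flat on the disc with the post through its hole; the post holds only one roll properly.
- pot: Bystander: loose dark green plastic pen pot, empty, 72 mm across and 75 mm tall. Origin at the centre of its underside.
- dispenser: Bystander: loose grey tape dispenser with a clear roll, 100 x 50 mm, 60 mm tall. Origin at the centre of its underside.

How it is judged:
At the end, for the whole second after the job is handed in: Each of the four rolls is on the spindle of its own colour: axis within 11 mm of the post, lying on the disc (middle 16 to 24 mm above the table), tilted less than 0.12 rad, at rest and released (horizontal distance between roll_red_mid and spindle_red below 0.011 m and height (world z) of roll_red_mid between 0.016 and 0.024 m and angle between each of roll_red_mid, roll_blue_mid, roll_yellow_mid, roll_black_mid's own z axis and vertical below 0.12 rad and linear speed of each of roll_red, roll_blue, roll_yellow, roll_black below 0.02 m/s and horizontal distance between roll_blue_mid and spindle_blue below 0.011 m and height (world z) of roll_blue_mid between 0.016 and 0.024 m and horizontal distance between roll_yellow_mid and spindle_yellow below 0.011 m and height (world z) of roll_yellow_mid between 0.016 and 0.024 m and horizontal distance between roll_black_mid and spindle_black below 0.011 m and height (world z) of roll_black_mid between 0.016 and 0.024 m); the robot touches nothing.
It fails at once if the green pot is moved by more than 3 cm or tipped over (distance of pot from where it was at the start of the episode above 0.03 m or angle between pot's own z axis and vertical above 0.5 rad).
It fails at once if the grey dispenser is moved by more than 3 cm or tipped over (distance of dispenser from where it was at the start of the episode above 0.03 m or angle between dispenser's own z axis and vertical above 0.5 rad).
It also fails if it takes over 106 s, if anything falls off the work surface, if the arm or the gripper's body presses on something with over 40 N, if the wrist force passes 120 N, or if a joint passes its speed limit or range.

### The arm

A 7-joint arm with a two-finger parallel gripper is mounted at the origin on the work surface. World frame = base frame: x ahead of the robot, y to its left, z up, the work surface at z = 0. Lengths are in m, angles in rad, forces in N, time in s.
With the tool pointing down it reaches from about 0.35 to 0.9 m from the base axis. Payload 8.1 kg.
Tool frame: the origin (TCP) lies at the very end of the fingers, on their centre line; the grasp point (between the pads) lies 19 mm behind it (r.grip_point_offset is the distance from the TCP to the grasp point, in m); z points along the fingers, y is the direction in which the jaws open and shut (so a half turn about z gives the same grasp; the last joint's range is limited). The gripper opens to 92 mm and grips with 3 to 60 N. Pads are 19 mm wide; open, the fingers measure 130 mm over their backs; the gripper's body (75 mm by 190 mm) begins 47 mm behind the grasp point.
Start: joints at [-1.287, 0.434, 0.025, 1.573, -0.012, 1.134, -0.075], TCP at [0.236, 0.579, 0.227] pointing down, gripper open.
Joint ranges: [-2.62, 2.62], [-0.44, 2.09], [-1.27, 1.32], [0.08, 2.57], [-1.32, 4.46], [0.12, 2], [-2.74, 2.74]. Speed limits (rad/s): [2.22, 2.22, 3.01, 3.01, 3.14, 3.14, 3.14].

### API

Orientations are given as a rotation vector (axis times angle).
In Python, from bench import monitor, capture, calibration, r gives the robot as it stands.
- The arm moves only by the tool play_rows, never from a script. Its arguments are lists of equal length, an entry for each row: "offset": the shift along the tool's x, y, z in cm, a list of three; "roll": the turn about the tool's z in degrees. In form: {"offset": [[x, y, z], ...], "roll": [roll, ...]}. A call has 1 to 12 rows; each row is the pose to reach, as a shift and turn from the pose commanded when the call began, along the tool's axes at that moment; what a row does not reach only later rows make up. A row lasts 1/8 s, in which the tool goes at most 62.5 mm and 10.7 degrees, less where a joint would pass 70% of its speed; a pose out of reach is approached as far as the arm can. A call with a gripper value outside its range is refused whole. "gripper" is the opening, from 0 (shut) to 1 (fully open), set as the call begins (left out, the last holds). The fingers move at their own pace and stop on an object; the grip force is fixed at half the most. Time passes only in rows, so rows that repeat a pose let the fingers close. It gives the time, the measured TCP pose, the force and the opening at its end, in the units of the state.
- monitor.read_state(): the state, without advancing time (a new reading comes with each control period).
- capture(name): name is "scene" or "top"; returns the picture (384x512x3 uint8, red, green, blue); there is no depth.
- calibration(name): a dict with "camera_matrix" (3x3 intrinsics, pixels), "pose" (4x4, takes a point from camera to world coordinates). Camera axes: x right, y up, looking along -z (the intrinsics and any distortion apply to the point x, -y, -z); pixel columns grow to the right and rows downward; lengths in m; the calibration is good to about 2 mm. A picture is of the moment at which its call begins. calibration takes no time and is no camera call.
- r.close_job(): hands the job in, once; it reports no verdict.
The state is a dict: "time_s": time; "joint_positions": joint angles; "qd": joint speeds; "tau": joint torques, N m; "tcp_pos": TCP position; "eef_rot": TCP orientation; "force": force on the tool from outside, world axes, zero at the start; "moment": the same for the moment, N m; "grip_width": opening from 0.0 (shut) to 1.0 (fully open).
Only numpy, scipy, OpenCV 4.12 (cv2) and the standard library are available. Lean on these libraries where they do the work, as an engineer would, in place of code of your own. Each camera call takes 0.05 s, during which the arm holds its last target. There are 200 camera calls.

## Working session

There is one attempt and no reset: what is moved stays moved. The work goes in short steps, Python scripts to look and compute and a tool call to move; the robot and the scene stay as the last step left them, time stands still between calls to the robot, and variables do not carry over. Pictures are saved under pics/ and viewed, about 12 in all and at most 16, crops included, and the job is handed in when it is done.

Besides the shell and the picture viewer there is one more tool, called after "Request:" as name(argument=value, ...), one argument or row to a line, values as JSON. play_rows: Moves the arm, as the interface text tells. Its arguments: {"type":"object","properties":{"offset":{"type":"array","items":{"type":"array","items":{"type":"number"}}},"roll":{"type":"array","items":{"type":"number"}},"gripper":{"type":"number"}},"required":["offset","roll"]}

```bash
mkdir -p pics; python3 - <<'E'
from bench import monitor, capture, calibration, r
import cv2,numpy as np
for n in("scene","top"):
    cv2.imwrite(f"pics/{n}0.png",cv2.resize(capture(n)[:,:,::-1],(800,600),interpolation=cv2.INTER_CUBIC))
    c=calibration(n);print(n,np.round(c["camera_matrix"],1).tolist(),np.round(c["pose"],3).tolist(),[k for k in c])
s=monitor.read_state();print(s)
E
```

```text
scene [[363.6, 0.0, 259.5], [0.0, 363.6, 188.4], [0.0, 0.0, 1.0]] [[0.313, -0.532, 0.787, 1.146], [0.95, 0.189, -0.25, -0.203], [-0.016, 0.825, 0.564, 0.562], [0.0, 0.0, 0.0, 1.0]] ['camera_matrix', 'pose']
top [[353.4, 0.0, 264.8], [0.0, 353.4, 191.8], [0.0, 0.0, 1.0]] [[-0.015, 0.998, -0.058, 0.431], [-1.0, -0.016, -0.018, -0.004], [-0.019, 0.057, 0.998, 0.911], [0.0, 0.0, 0.0, 1.0]] ['camera_matrix', 'pose']
{'time_s': 0.1, 'joint_positions': array([-1.28659821,  0.43512345,  0.0249818 ,  1.57400104, -0.01159566,
        1.13399764, -0.07509274]), 'qd': array([-9.05832161e-04, -1.42638798e-03, -5.86791749e-05, -2.13648604e-03,
        2.37008739e-04,  5.92736317e-04,  1.36256719e-03]), 'tau': array([ 2.76131192e-03, -6.69120383e+01,  9.87474471e-01, -3.15144324e+01,
       -6.06658682e-02,  3.74746229e-02,  7.03203614e-05]), 'tcp_pos': array([0.23564867, 0.57838245, 0.22604405]), 'eef_rot': array([-6.03878975e-01, -3.08286983e+00,  2.16448657e-03]), 'force': array([ 0.88597065, -0.36422111,  0.33477348]), 'moment': array([ 0.03466294, -0.00382997, -0.01153655]), 'grip_width': 0.998682667344512}
```

View pics/top0.png

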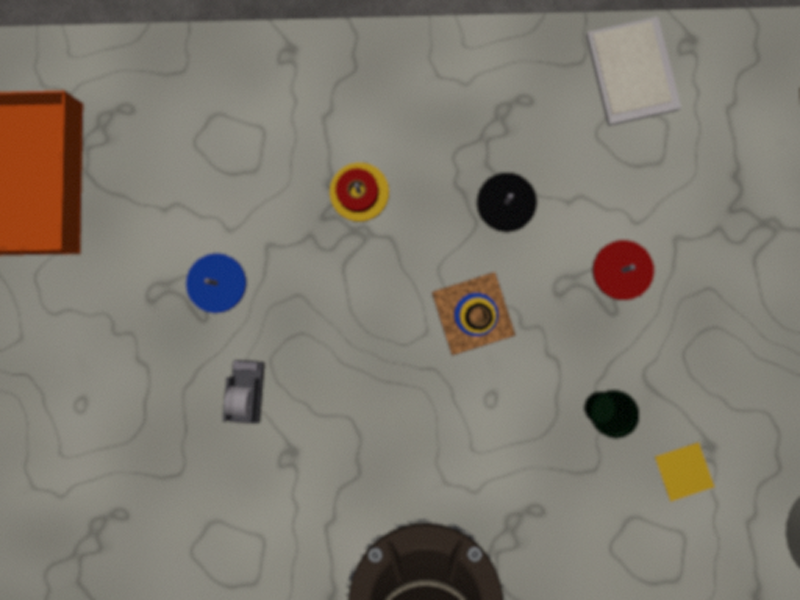

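View pics/scene0.png

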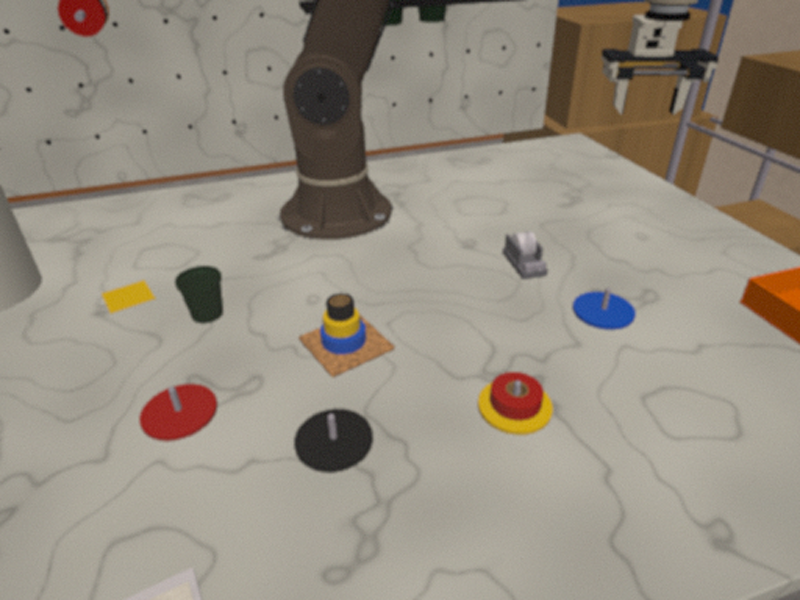

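```bash
cat > h.py <<'E'
from bench import monitor, capture, calibration, r
import cv2,numpy as np
from scipy.spatial.transform import Rotation as R
def back(n,uv,z):
    c=calibration(n);K=c["camera_matrix"];P=np.array(c["pose"])
    d=np.linalg.solve(K,[uv[0],uv[1],1]);d=P[:3,:3]@(d*[1,-1,-1]);o=P[:3,3]
    return (o+d*(z-o[2])/d[2])[:2]
def proj(n,p):
    c=calibration(n);P=np.array(c["pose"]);q=P[:3,:3].T@(np.array(p)-P[:3,3])
    q=c["camera_matrix"]@(q*[1,-1,-1]);return q[:2]/q[2]
def masks(im):
    h=cv2.cvtColor(im,cv2.COLOR_RGB2HSV);H,S,V=[h[:,:,i].astype(int) for i in range(3)]
    sat=(S>130)&(V>60)
    return dict(red=sat&((H<6)|(H>172)),blue=sat&(H>100)&(H<130),yellow=sat&(H>20)&(H<32),black=V<45)
def blobs(n,im,win=None):
    for k,m in masks(im).items():
        cs,_=cv2.findContours(m.astype(np.uint8),cv2.RETR_EXTERNAL,cv2.CHAIN_APPROX_NONE)
        for c in cs:
            if cv2.contourArea(c)>80:
                (x,y),ax,a=cv2.fitEllipse(cv2.convexHull(c));yield k,np.array([x,y]),np.array(ax)
def tool(target):
    """shift in tool axes (cm) from the current pose to world target"""
    s=monitor.read_state();return np.round(R.from_rotvec(s["eef_rot"]).inv().apply(np.array(target)-s["tcp_pos"])*100,2)
E
python3 - <<'E'
from h import *
im={n:capture(n) for n in("top","scene")}
for n in im:
    for k,c,a in blobs(n,im[n]): print(n,k,np.round(c,1),np.round(a,1),*[np.round(back(n,c,z),3) for z in(.008,.032,.08)])
def crop(n,x,y,w=64,h=48):
    return cv2.resize(im[n][y-h//2:y+h//2,x-w//2:x+w//2,::-1],(400,300),interpolation=cv2.INTER_CUBIC)
a=np.vstack([np.hstack([crop("top",304,202),crop("top",229,123)]),np.hstack([crop("scene",219,208),crop("scene",330,257)])])
cv2.imwrite("pics/c1.png",a)
print(R.from_rotvec(monitor.read_state()["eef_rot"]).as_matrix().round(3))
E
```

```text
top red [398.5 172.5] [37.3 38.3] [ 0.527 -0.329] [ 0.525 -0.32 ] [ 0.52  -0.303]
top red [228.3 121.4] [24.5 25.9] [0.668 0.105] [0.662 0.102] [0.649 0.096]
top blue [137.7 180.8] [36.6 37.4] [0.517 0.34 ] [0.515 0.331] [0.51  0.313]
top yellow [438.  302.1] [32.  49.4] [ 0.202 -0.415] [ 0.208 -0.404] [ 0.22  -0.382]
top yellow [305.3 201.4] [21.3 21.8] [ 0.457 -0.09 ] [ 0.457 -0.088] [ 0.455 -0.084]
top yellow [229.5 122.5] [37.3 37.6] [0.665 0.102] [0.659 0.099] [0.647 0.093]
top black [272. 389.] [27.  44.7] [-0.006  0.002] [0.005 0.002] [0.029 0.001]
top black [273.3 400.2] [ 75.3 139.7] [-0.033 -0.001] [-0.021 -0.001] [ 0.004 -0.001]
top black [391.6 263.9] [27.8 34.5] [ 0.297 -0.303] [ 0.301 -0.295] [ 0.308 -0.279]
top black [323.9 128.9] [36.2 36.7] [ 0.643 -0.142] [ 0.638 -0.138] [ 0.627 -0.131]
scene red [113.8 263.3] [31.8 50.4] [ 0.535 -0.333] [ 0.561 -0.327] [ 0.614 -0.316]
scene red [330.  252.5] [29.2 33.4] [0.654 0.108] [0.676 0.094] [0.718 0.067]
scene red [52.   7.8] [26.7 32. ] [-3.536 -0.959] [-3.333 -0.927] [-2.927 -0.861]
scene blue [219.4 213.6] [23.5 27.9] [ 0.445 -0.086] [ 0.475 -0.091] [ 0.536 -0.101]
scene blue [386.2 198.3] [21.9 39. ] [0.525 0.335] [0.552 0.312] [0.606 0.265]
scene yellow [329.4 259.7] [34.4 47.7] [0.673 0.097] [0.693 0.084] [0.734 0.058]
scene yellow [217.9 204.7] [21.  23.2] [ 0.408 -0.081] [ 0.44  -0.086] [ 0.504 -0.097]
scene yellow [ 81.8 189.9] [19.5 32.8] [ 0.218 -0.416] [ 0.258 -0.407] [ 0.339 -0.389]
scene black [213.2 281.5] [36.5 47.2] [ 0.651 -0.146] [ 0.673 -0.148] [ 0.716 -0.153]
scene black [424.3  37.9] [22.  74.6] [-0.939  1.623] [-0.849  1.544] [-0.668  1.386]
scene black [286.3  -7. ] [31.9 94.3] [-3.614  1.706] [-3.407  1.623] [-2.995  1.458]
[[-0.926  0.377 -0.   ]
 [ 0.377  0.926 -0.001]
 [-0.    -0.001 -1.   ]]
```

View pics/c1.png

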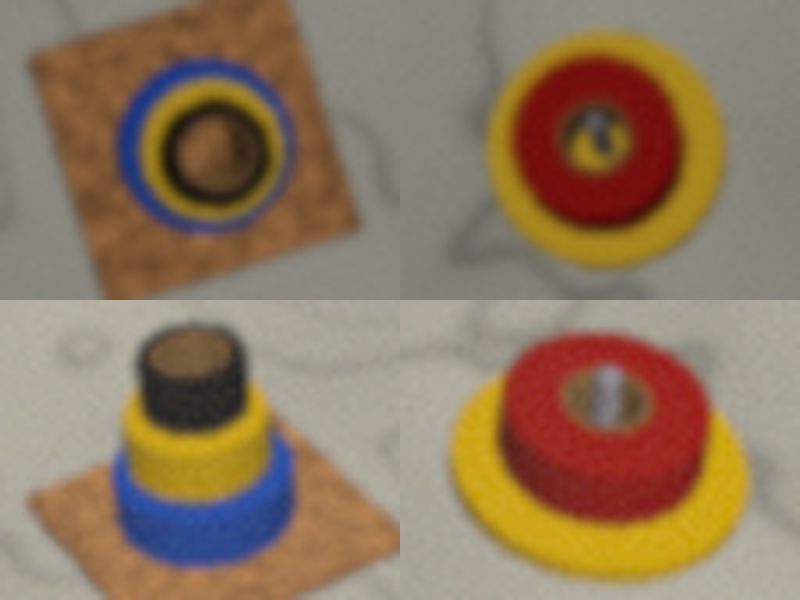

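Request:
play_rows(
  offset=[
    [-57.5, -28, 10.5],
    [-57.5, -28, 10.5],
    [-57.5, -28, 10.5],
    [-57.5, -28, 10.5],
    [-57.5, -28, 10.5],
    [-57.5, -28, 10.5],
    [-57.5, -28, 10.5],
    [-57.5, -28, 10.5],
    [-57.5, -28, 10.5],
    [-57.5, -28, 10.5],
    [-57.5, -28, 10.5],
    [-57.5, -28, 10.5],
  ],
  roll=[0, 0, 0, 0, 0, 0, 0, 0, 0, 0, 0, 0],
  gripper=1,
)

```text
time_s: 1.7
tcp_pos: [0.6631, 0.1005, 0.121]
eef_rot: [-0.609, -3.081, 0.002]
force: [-0.6, 1.3, -0.1]
grip_width: 1.003
```

```bash
python3 - <<'E'
from h import *
im=capture("scene");print(tool([.663,.101,.012]),monitor.read_state()["tcp_pos"])
t=monitor.read_state();M=R.from_rotvec(t["eef_rot"]).as_matrix();p=t["tcp_pos"]
x0,y0,k=266,168,8
c=cv2.resize(im[y0:y0+72,x0:x0+98],None,fx=k,fy=k,interpolation=cv2.INTER_CUBIC)[:,:,::-1].copy()
for q in (p,p+M[:,1]*.046,p-M[:,1]*.046,[.667,.101,.0475],[.663,.1,.032]):
    u=(proj("scene",q)-[x0,y0]+.5)*k;cv2.drawMarker(c,tuple(int(v) for v in u),(255,0,255),0,14,1)
cv2.imwrite("pics/c2.png",c)
E
```

```text
[-0.15 -0.14 10.93] [0.66224587 0.10284523 0.12126365]
```

View pics/c2.png

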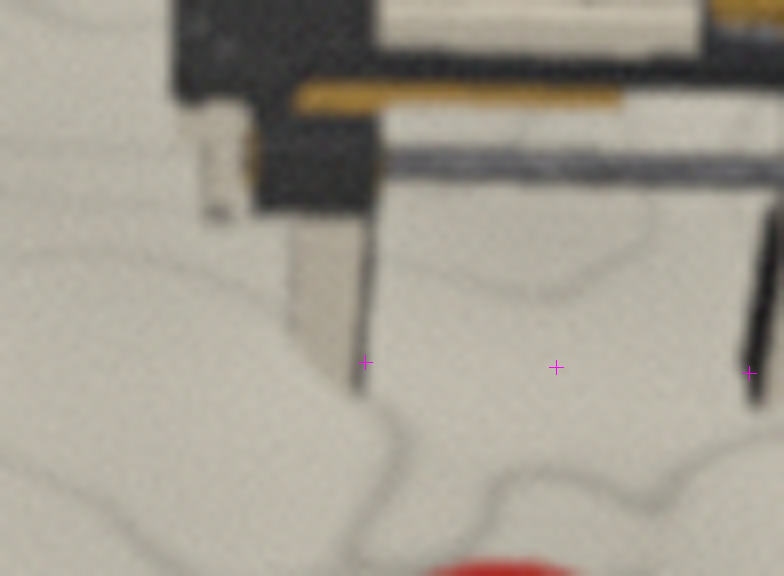

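Request:
play_rows(
  offset=[
    [0, 0, 5],
    [0, 0, 9],
    [0, 0, 10.8],
    [0, 0, 10.8],
    [0, 0, 10.8],
  ],
  roll=[0, 0, 0, 0, 0],
)

```text
time_s: 2.38
tcp_pos: [0.6637, 0.1034, 0.0155]
eef_rot: [0.602, 3.081, 0.002]
force: [1.0, 0.0, 0.3]
grip_width: 1.004
```

Request:
play_rows(
  offset=[
    [0, 0, 0],
    [0, 0, 0],
    [0, 0, 0],
    [0, 0, 0],
    [0, 0, 0],
    [0, 0, 0],
  ],
  roll=[0, 0, 0, 0, 0, 0],
  gripper=0,
)

```text
time_s: 3.12
tcp_pos: [0.663, 0.1026, 0.0144]
eef_rot: [0.604, 3.082, 0.001]
force: [-1.6, -0.0, 5.8]
grip_width: 0.763
```

Request:
play_rows(
  offset=[
    [0, 0, -5],
    [0, 0, -9],
    [-0.7, -8, -9],
    [-3.7, -45, -9],
    [-3.7, -45, -9],
    [-3.7, -45, -9],
    [-3.7, -45, -9],
    [-3.7, -45, -9],
    [-3.7, -45, -9],
    [-3.7, -45, -9],
    [-3.7, -45, -9],
    [-3.7, -45, -9],
  ],
  roll=[0, 0, 0, 0, 0, 0, 0, 0, 0, 0, 0, 0],
)

```text
time_s: 4.62
tcp_pos: [0.5282, -0.3256, 0.1035]
eef_rot: [-0.6, -3.084, -0.003]
force: [0.2, -0.6, -1.3]
grip_width: 0.758
```

```bash
python3 - <<'E'
from h import *
s=monitor.read_state();print(s["tcp_pos"],s["grip_width"],tool([.527,-.329,.014]))
im=capture("scene");u=proj("scene",[.527,-.329,.06]).astype(int);x0,y0=max(u[0]-64,0),u[1]-48
cv2.imwrite("pics/c3.png",cv2.resize(im[y0:y0+96,x0:x0+128,::-1],(768,576),interpolation=cv2.INTER_CUBIC))
E
```

```text
[ 0.52820422 -0.32563642  0.10350284] 0.7575407226940254 [-0.02 -0.37  8.95]
```

View pics/c3.png

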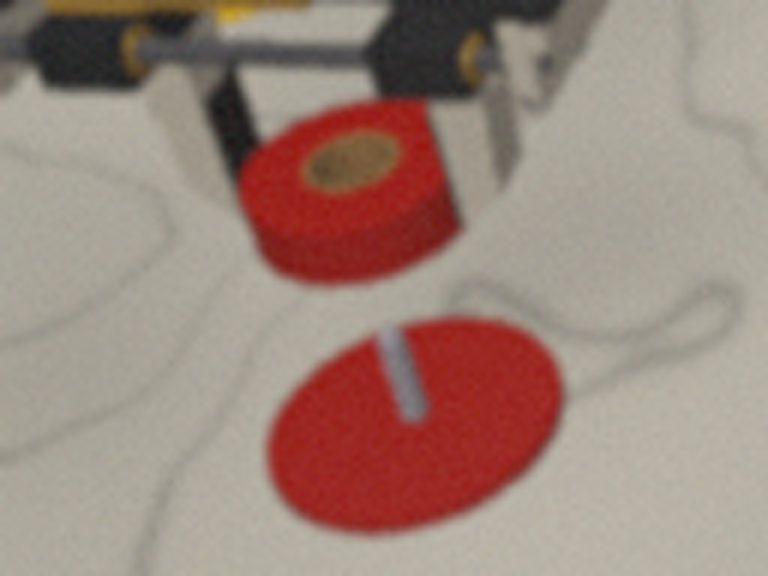

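Request:
play_rows(
  offset=[
    [0, -0.2, 3],
    [0, -0.2, 5],
    [0, -0.2, 7],
    [0, -0.2, 8.7],
    [0, -0.2, 8.9],
    [0, -0.2, 8.9],
  ],
  roll=[0, 0, 0, 0, 0, 0],
)

```text
time_s: 5.42
tcp_pos: [0.5266, -0.3297, 0.015]
eef_rot: [0.603, 3.083, 0.0]
force: [0.1, 0.6, -1.0]
grip_width: 0.759
```

Request:
play_rows(
  offset=[
    [0, 0, 0],
    [0, 0, 0],
    [0, 0, 0],
    [0, 0, 0],
    [0, 0, -5],
    [0, 0, -10],
    [0, 0, -12],
    [0, 0, -12],
  ],
  roll=[0, 0, 0, 0, 0, 0, 0, 0],
  gripper=1,
)

```text
time_s: 6.42
tcp_pos: [0.5274, -0.3306, 0.1366]
eef_rot: [0.603, 3.08, -0.001]
force: [0.2, 0.3, -1.8]
grip_width: 1.001
```

```bash
python3 - <<'E'
from h import *
print(monitor.read_state()["tcp_pos"],tool([.452,-.087,.12]))
im=capture("scene");u=proj("scene",[.527,-.329,.06]).astype(int);x0,y0=max(u[0]-64,0),u[1]-48
cv2.imwrite("pics/c4.png",cv2.resize(im[y0:y0+96,x0:x0+128,::-1],(512,384),interpolation=cv2.INTER_CUBIC))
E
```

```text
[ 0.52735057 -0.33058963  0.13656851] [16.18 19.71  1.59]
```

View pics/c4.png

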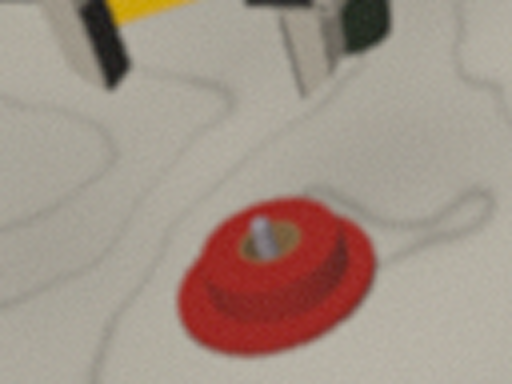

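Request:
play_rows(
  offset=[
    [16.2, 19.6, 0],
    [16.2, 19.6, 0],
    [16.2, 19.6, 0],
    [16.2, 19.6, 0],
    [16.2, 19.6, 0],
    [16.2, 19.6, 0],
    [16.2, 19.6, 3],
    [16.2, 19.6, 6],
    [16.2, 19.6, 7.4],
    [16.2, 19.6, 7.4],
    [16.2, 19.6, 7.4],
  ],
  roll=[0, 0, 0, 0, 0, 0, 0, 0, 0, 0, 0],
)

```text
time_s: 7.85
tcp_pos: [0.4509, -0.0879, 0.0613]
eef_rot: [0.605, 3.082, 0.0]
force: [-0.1, -0.6, 0.1]
grip_width: 1.002
```

```bash
python3 - <<'E'
from h import *
print(monitor.read_state()["tcp_pos"])
im=capture("scene");u=proj("scene",[.455,-.087,.05]).astype(int);x0,y0=max(u[0]-40,0),u[1]-30
cv2.imwrite("pics/c5.png",cv2.resize(im[y0:y0+60,x0:x0+80,::-1],(640,480),interpolation=cv2.INTER_CUBIC))
E
```

```text
[ 0.45090174 -0.08785636  0.06132743]
```

View pics/c5.png

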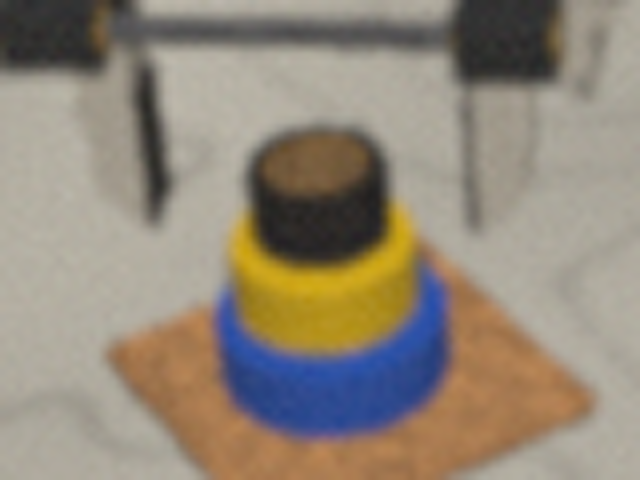

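Request:
play_rows(
  offset=[
    [0, 0, 0],
    [0, 0, 0],
    [0, 0, 0],
    [0, 0, 0],
    [0, 0, 0],
    [0, 0, 0],
    [0, 0, 0],
    [0, 0, -2],
    [0, 0, -5],
    [0, 0, -5],
  ],
  roll=[0, 0, 0, 0, 0, 0, 0, 0, 0, 0],
  gripper=0,
)

```text
time_s: 9.15
tcp_pos: [0.4517, -0.0875, 0.1124]
eef_rot: [0.603, 3.079, 0.001]
force: [-0.1, -0.2, -1.3]
grip_width: 0.453
```

Request:
play_rows(
  offset=[
    [-19.8, 2.1, 0],
    [-19.8, 2.1, 0],
    [-19.8, 2.1, 0],
    [-19.8, 2.1, 0],
    [-19.8, 2.1, 0],
    [-19.8, 2.1, 0],
    [-19.8, 2.1, 0],
  ],
  roll=[0, 0, 0, 0, 0, 0, 0],
)

```text
time_s: 10.02
tcp_pos: [0.6405, -0.1421, 0.1109]
eef_rot: [-0.603, -3.083, -0.0]
force: [-0.6, -0.0, -0.1]
grip_width: 0.453
```

```bash
python3 - <<'E'
from h import *
s=monitor.read_state();print(s["tcp_pos"],s["grip_width"],tool([.643,-.142,.014]))
im=capture("scene");u=proj("scene",[.643,-.142,.06]).astype(int);x0,y0=max(u[0]-52,0),u[1]-39
cv2.imwrite("pics/c6.png",cv2.convertScaleAbs(cv2.resize(im[y0:y0+78,x0:x0+104,::-1],(640,480),interpolation=cv2.INTER_CUBIC),alpha=1.3,beta=20))
for z in(.008,.0475,.087,.111):print(((proj("scene",[.643,-.142,z])-[x0,y0]+.5)*480/78).round())
E
```

```text
[ 0.64051356 -0.14214721  0.1109018 ] 0.4526413019755227 [-0.23  0.11  9.69]
[343. 360.]
[332. 273.]
[320. 181.]
[313. 122.]
```

View pics/c6.png

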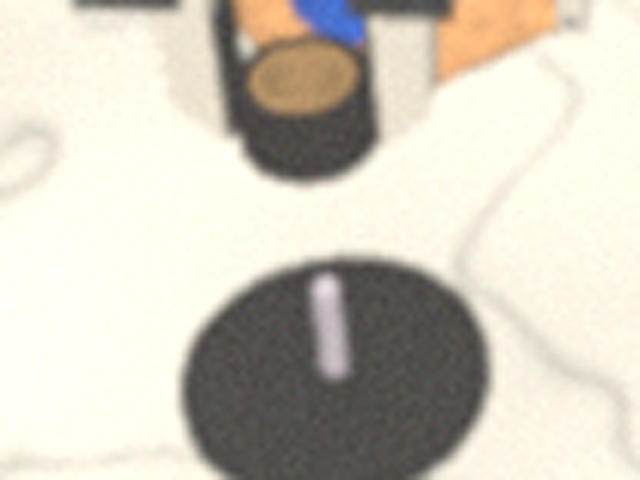

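Request:
play_rows(
  offset=[
    [-0.2, 0, 3],
    [-0.2, 0, 5],
    [-0.2, 0, 7],
    [-0.2, 0, 9],
    [-0.2, 0, 9.6],
    [-0.2, 0, 9.6],
  ],
  roll=[0, 0, 0, 0, 0, 0],
)

```text
time_s: 10.82
tcp_pos: [0.6434, -0.1433, 0.0145]
eef_rot: [-0.604, -3.083, 0.0]
force: [-0.2, -0.4, 0.1]
grip_width: 0.452
```

Request:
play_rows(
  offset=[
    [0, 0, 0],
    [0, 0, 0],
    [0, 0, 0],
    [0, 0, 0],
    [0, 0, 0],
    [0, 0, 0],
    [0, 0, -5],
    [0, 0, -10],
    [0, 0, -11],
    [0, 0, -11],
  ],
  roll=[0, 0, 0, 0, 0, 0, 0, 0, 0, 0],
  gripper=1,
)

```text
time_s: 12.08
tcp_pos: [0.6437, -0.1434, 0.1252]
eef_rot: [0.604, 3.082, 0.0]
force: [0.6, -1.0, -0.4]
grip_width: 1.0
```

```bash
python3 - <<'E'
from h import *
print(monitor.read_state()["tcp_pos"],tool([.4545,-.088,.037]))
im=capture("scene")
def crop(p):
    u=proj("scene",p).astype(int);x0,y0=u-[40,30];return cv2.convertScaleAbs(cv2.resize(im[y0:y0+60,x0:x0+80,::-1],(400,300),interpolation=cv2.INTER_CUBIC),alpha=1.2)
cv2.imwrite("pics/c7.png",np.hstack([crop([.643,-.142,.03]),crop([.455,-.087,.04])]))
E
```

```text
[ 0.6436957  -0.1433806   0.12522534] [19.62 -2.01  8.8 ]
```

View pics/c7.png

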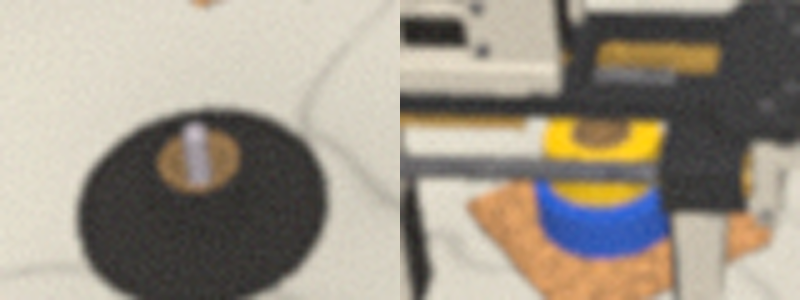

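Black is seated around its post; the stack's yellow and blue are undisturbed. Yellow next.

Request:
play_rows(
  offset=[
    [19.6, -2, 0],
    [19.6, -2, 0],
    [19.6, -2, 0],
    [19.6, -2, 0],
    [19.6, -2, 0],
    [19.6, -2, 4],
    [19.6, -2, 7],
    [19.6, -2, 8.7],
    [19.6, -2, 8.7],
    [19.6, -2, 8.7],
  ],
  roll=[0, 0, 0, 0, 0, 0, 0, 0, 0, 0],
)

```text
time_s: 13.38
tcp_pos: [0.4555, -0.0882, 0.0379]
eef_rot: [0.604, 3.082, -0.0]
force: [0.5, -0.8, -0.0]
grip_width: 1.003
```

Request:
play_rows(
  offset=[
    [0, 0, 0],
    [0, 0, 0],
    [0, 0, 0],
    [0, 0, 0],
    [0, 0, 0],
    [0, 0, 0],
    [0, 0, 0],
    [0, 0, -3],
    [0, 0, -7],
    [0, 0, -7],
  ],
  roll=[0, 0, 0, 0, 0, 0, 0, 0, 0, 0],
  gripper=0,
)

```text
time_s: 14.62
tcp_pos: [0.4561, -0.0881, 0.1099]
eef_rot: [0.603, 3.078, 0.001]
force: [-0.3, 0.5, -0.8]
grip_width: 0.602
```

```bash
python3 - <<'E'
from h import *
s=monitor.read_state();print(s["tcp_pos"],s["grip_width"],tool([.665,.102,.014]))
E
```

```text
[ 0.45614764 -0.08813417  0.10986104] 0.6023309136684767 [-12.12  25.47   9.68]
```

Request:
play_rows(
  offset=[
    [-12.2, 25.4, 0],
    [-12.2, 25.4, 0],
    [-12.2, 25.4, 0],
    [-12.2, 25.4, 0],
    [-12.2, 25.4, 0],
    [-12.2, 25.4, 0],
    [-12.2, 25.4, 0],
    [-12.2, 25.4, 0],
  ],
  roll=[0, 0, 0, 0, 0, 0, 0, 0],
)

```text
time_s: 15.62
tcp_pos: [0.6624, 0.0998, 0.1074]
eef_rot: [-0.606, -3.082, 0.001]
force: [-0.5, -0.3, -0.1]
grip_width: 0.596
```

```bash
python3 - <<'E'
from h import *
s=monitor.read_state();print(s["tcp_pos"],s["grip_width"],tool([.665,.102,.014]))
im=capture("scene");u=proj("scene",[.665,.102,.06]).astype(int);x0,y0=max(u[0]-52,0),u[1]-39
cv2.imwrite("pics/c8.png",cv2.resize(im[y0:y0+78,x0:x0+104,::-1],(640,480),interpolation=cv2.INTER_CUBIC))
for z in(.008,.0475,.129):print(((proj("scene",[.665,.102,z])-[x0,y0]+.5)*480/78).round())
E
```

```text
[0.6623683  0.09980344 0.10736285] 0.5962058729586837 [-0.17  0.31  9.34]
[310. 357.]
[321. 272.]
[346.  78.]
```

View pics/c8.png

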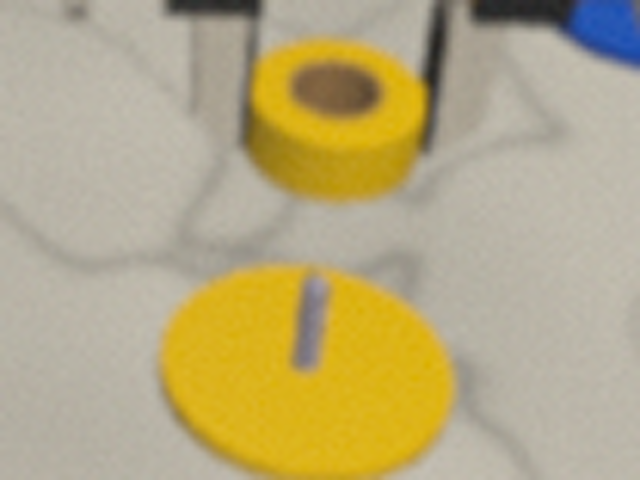

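Request:
play_rows(
  offset=[
    [-0.1, 0.2, 3],
    [-0.1, 0.2, 5],
    [-0.1, 0.2, 7],
    [-0.1, 0.2, 9],
    [-0.1, 0.2, 9.4],
    [-0.1, 0.2, 9.4],
  ],
  roll=[0, 0, 0, 0, 0, 0],
)

```text
time_s: 16.42
tcp_pos: [0.6648, 0.1027, 0.0136]
eef_rot: [-0.604, -3.083, 0.0]
force: [-0.5, -0.5, 1.6]
grip_width: 0.594
```

Request:
play_rows(
  offset=[
    [0, 0, 0],
    [0, 0, 0],
    [0, 0, 0],
    [0, 0, 0],
    [0, 0, 0],
    [0, 0, 0],
    [0, 0, -5],
    [0, 0, -10],
    [0, 0, -11],
    [0, 0, -11],
  ],
  roll=[0, 0, 0, 0, 0, 0, 0, 0, 0, 0],
  gripper=1,
)

```text
time_s: 17.68
tcp_pos: [0.6652, 0.1028, 0.1243]
eef_rot: [0.604, 3.082, 0.001]
force: [-0.7, -0.0, -0.7]
grip_width: 1.003
```

```bash
python3 - <<'E'
from h import *
print(monitor.read_state()["tcp_pos"],tool([.4565,-.088,.014]))
im=capture("scene")
def crop(p):
    u=proj("scene",p).astype(int);x0,y0=u-[40,30];return cv2.convertScaleAbs(cv2.resize(im[y0:y0+60,x0:x0+80,::-1],(400,300),interpolation=cv2.INTER_CUBIC),alpha=1.2)
cv2.imwrite("pics/c9.png",np.hstack([crop([.665,.102,.03]),crop([.455,-.087,.04])]))
E
```

```text
[0.66515533 0.10282121 0.12430752] [ 12.14 -25.55  11.  ]
```

View pics/c9.png

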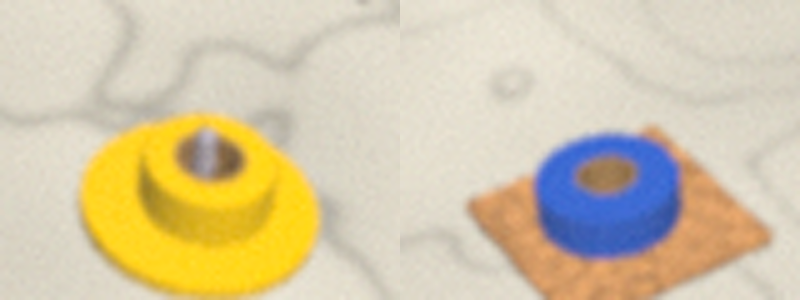

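Request:
play_rows(
  offset=[
    [12.1, -25.5, 0],
    [12.1, -25.5, 0],
    [12.1, -25.5, 0],
    [12.1, -25.5, 0],
    [12.1, -25.5, 0],
    [12.1, -25.5, 0],
    [12.1, -25.5, 0],
    [12.1, -25.5, 4],
    [12.1, -25.5, 8],
    [12.1, -25.5, 10.9],
    [12.1, -25.5, 10.9],
    [12.1, -25.5, 10.9],
  ],
  roll=[0, 0, 0, 0, 0, 0, 0, 0, 0, 0, 0, 0],
)

```text
time_s: 19.23
tcp_pos: [0.4574, -0.0872, 0.0152]
eef_rot: [0.602, 3.083, 0.0]
force: [-0.2, -0.7, 0.5]
grip_width: 1.0
```

Request:
play_rows(
  offset=[
    [0, 0, 0],
    [0, 0, 0],
    [0, 0, 0],
    [0, 0, 0],
    [0, 0, 0],
    [0, 0, 0],
    [0, 0, 0],
    [0, 0, -4],
    [0, 0, -9],
    [0, 0, -9],
  ],
  roll=[0, 0, 0, 0, 0, 0, 0, 0, 0, 0],
  gripper=0,
)

```text
time_s: 20.48
tcp_pos: [0.4589, -0.0881, 0.1079]
eef_rot: [0.603, 3.077, 0.002]
force: [-0.2, -0.1, -1.9]
grip_width: 0.749
```

```bash
python3 - <<'E'
from h import *
s=monitor.read_state();print(s["tcp_pos"],s["grip_width"],tool([.517,.340,.014]))
E
```

```text
[ 0.45889153 -0.08805231  0.10794912] 0.7489025625443315 [10.84 41.81  9.42]
```

Request:
play_rows(
  offset=[
    [10.7, 41.8, 0],
    [10.7, 41.8, 0],
    [10.7, 41.8, 0],
    [10.7, 41.8, 0],
    [10.7, 41.8, 0],
    [10.7, 41.8, 0],
    [10.7, 41.8, 0],
    [10.7, 41.8, 0],
    [10.7, 41.8, 0],
    [10.7, 41.8, 0],
    [10.7, 41.8, 0],
  ],
  roll=[0, 0, 0, 0, 0, 0, 0, 0, 0, 0, 0],
)

```text
time_s: 21.85
tcp_pos: [0.5155, 0.3384, 0.1048]
eef_rot: [0.607, 3.082, -0.001]
force: [0.8, -0.4, -1.7]
grip_width: 0.75
```

```bash
python3 - <<'E'
from h import *
s=monitor.read_state();print(s["tcp_pos"],s["grip_width"],tool([.517,.34,.014]))
im=capture("scene");u=proj("scene",[.517,.34,.06]).astype(int);x0,y0=max(u[0]-52,0),u[1]-39
cv2.imwrite("pics/c10.png",cv2.resize(im[y0:y0+78,x0:x0+104,::-1],(640,480),interpolation=cv2.INTER_CUBIC))
for z in(.008,.0475,.125):print(((proj("scene",[.517,.34,z])-[x0,y0]+.5)*480/78).round())
E
```

```text
[0.5154983  0.33835314 0.1047702 ] 0.7498358978700345 [-0.08  0.21  9.08]
[305. 349.]
[322. 270.]
[359. 106.]
```

View pics/c10.png

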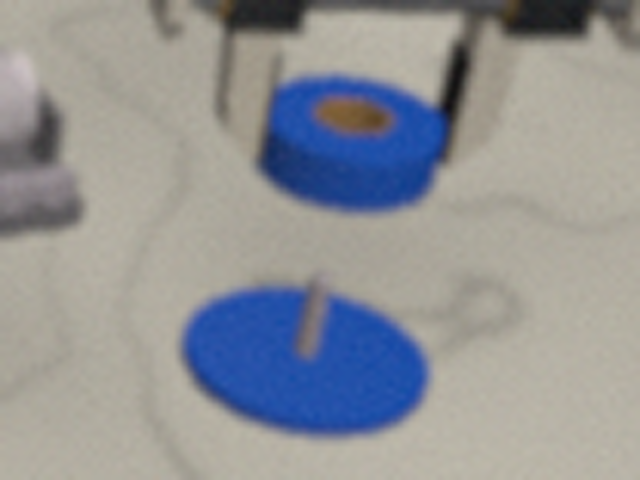

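Request:
play_rows(
  offset=[
    [0, 0.1, 3],
    [0, 0.1, 5],
    [0, 0.1, 7],
    [0, 0.1, 8.6],
    [0, 0.1, 9.1],
    [0, 0.1, 9.1],
  ],
  roll=[0, 0, 0, 0, 0, 0],
)

```text
time_s: 22.65
tcp_pos: [0.5154, 0.3399, 0.0149]
eef_rot: [-0.604, -3.082, 0.001]
force: [-5.2, -4.3, 12.2]
grip_width: 0.753
```

Request:
play_rows(
  offset=[
    [0, 0, 0],
    [0, 0, 0],
    [0, 0, 0],
    [0, 0, 0],
    [0, 0, 0],
    [0, 0, -5],
    [0, 0, -10],
    [0, 0, -15],
    [0, 0, -15],
    [0, 0, -15],
  ],
  roll=[0, 0, 0, 0, 0, 0, 0, 0, 0, 0],
  gripper=1,
)

```text
time_s: 23.9
tcp_pos: [0.5152, 0.3405, 0.1633]
eef_rot: [-0.604, -3.083, 0.0]
force: [0.3, 0.0, -0.2]
grip_width: 1.004
```

```bash
python3 - <<'E'
from h import *
print(monitor.read_state()["tcp_pos"])
cv2.imwrite("pics/s2.png",cv2.resize(capture("scene")[100:330,:500,::-1],None,fx=1.6,fy=1.6,interpolation=cv2.INTER_CUBIC))
E
```

```text
[0.51524582 0.3404602  0.16328971]
```

View pics/s2.png

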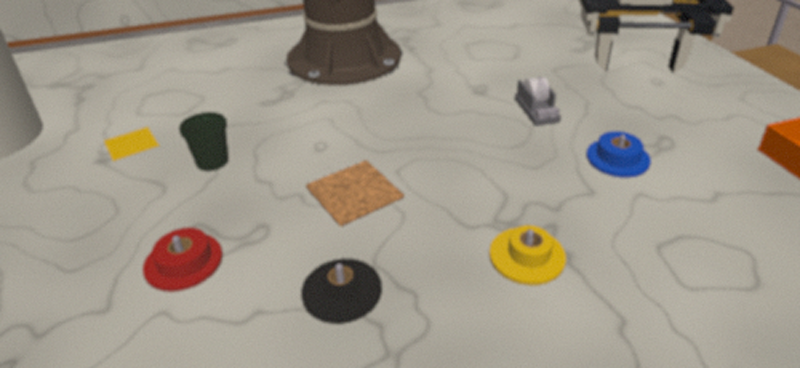

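```bash
python3 - <<'E'
from h import *
im=capture("scene")
def crop(p):
    u=proj("scene",p).astype(int);x0,y0=u-[32,24];return cv2.convertScaleAbs(cv2.resize(im[y0:y0+48,x0:x0+64,::-1],(384,288),interpolation=cv2.INTER_CUBIC),alpha=1.4,beta=15)
a=[crop(p) for p in([.527,-.329,.02],[.517,.34,.02],[.665,.102,.02],[.643,-.142,.02])]
cv2.imwrite("pics/c11.png",np.vstack([np.hstack(a[:2]),np.hstack(a[2:])]))
E
```

```text
(no output)
```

View pics/c11.png

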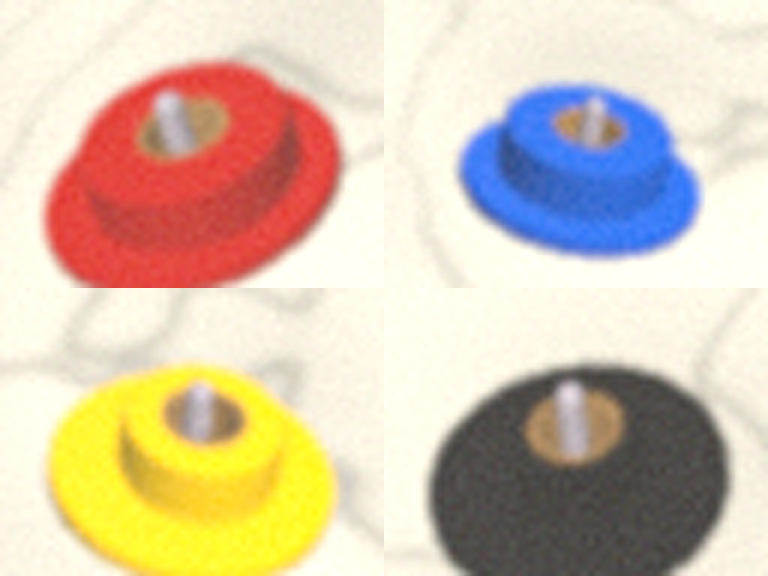

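All four rolls lie flat with the posts through their holes. Handing in.

```bash
python3 -c "
from bench import r
print(r.close_job())"
```

```text
the job is handed in; nothing more can be done
None
```

All four rolls are on the spindles of their own colour, and the job is handed in at about 24 s of the 106 s allowed. I moved the red roll off the yellow spindle first, then took the stack apart: black, yellow, blue.

- **Last pictures:** each roll lies flat on its disc with the post through its hole. The gripper was open and about 15 cm clear of the blue roll. The pot and dispenser look unmoved; I judged this by eye and did not measure it.
- **Camera disagreement:** the two cameras differed by about 8 mm on the disc positions. I used the top camera, after comparing the gripper's known position with the scene picture. The final pictures showed no problem from this.
- **Contact force:** the wrist read about 12 N while I set down the blue roll, more than for the others but far below the limits. A close-up afterwards showed it flat.

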